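Slide the tall battery box into its charging bay

ROBOT

A 6-joint arm with a two-finger parallel gripper is mounted at the origin on the work surface. World frame = base frame: x ahead of the robot, y to its left, z up, the work surface at z = 0. Lengths are in m, angles in rad, forces in N, time in s.
With the tool pointing down it reaches from about 0.3 to 0.875 m from the base axis. Payload 6.4 kg.
Tool frame: the origin (TCP) lies at the centre of the arm's flange, where the gripper is bolted on; the fingertips stand 173 mm ahead of it and the grasp point (between the pads) lies 155 mm ahead of it; z points along the fingers, x is the direction in which the jaws open and shut, and the axes are right-handed (so a half turn about z gives the same grasp; the last joint's range is limited). The gripper opens to 85 mm and grips with 20 to 120 N. Pads are 22 mm wide; open, the fingers measure 114 mm over their backs; the gripper's body (76 mm by 85 mm) begins 54 mm behind the grasp point. The pads swing forward as they close: fully open they stand 13 mm farther back than shut.
Start: joints at [1.037, 0.181, 1.607, -0, 1.354, -0.206], TCP at [0.185, 0.544, 0.405] pointing down, gripper open.
Joint ranges: [-2.99, 2.99], [-0.89, 2.07], [0.3, 2.58], [-1.14, 4.28], [0, 2.63], [-3.12, 3.12]. Speed limits (rad/s): [2.57, 2.57, 3.01, 3.14, 3.14, 3.14].

INTERFACE

Orientations are given as a unit quaternion [w, x, y, z].
In Python, from bench import ctrl gives the robot as it stands. The module is installed in compiled form; this text tells all that it offers.
- The arm moves only by the tool move_arm, never from a script. Its argument "moves" is a list of rows, each an object of numbers: "gripper": the opening in per cent of the stroke, from 0 (shut) to 100 (fully open); "x", "y", "z": the shift along the tool's x, y, z in cm; "roll": the turn about the tool's z in degrees. In form: [{"gripper": .., "x": .., "y": .., "z": .., "roll": ..}, ...]. A call has 1 to 5 rows; each row shifts and turns the commanded pose from where the row before left it, along the tool's axes as they then stand; what a row does not reach is not made up. A row lasts 1/8 s, in which the tool goes at most 62.5 mm and 10.7 degrees, less where a joint would pass 70% of its speed; a pose out of reach is approached as far as the arm can. A call is refused whole if a number of a shift passes 6.25 or a number of a turn 10.7, either way. A call with a gripper value outside its range is refused whole. The fingers move at their own pace and stop on an object; the grip force is fixed at half the most. Time passes only in rows, so rows that do not move let the fingers close. It gives the time, the measured TCP pose, the force and the opening at its end, in the units of the state.
- ctrl.get_obs(): the state, without advancing time (a new reading comes with each control period).
- ctrl.camera(name): name is "scene" or "top" or "wrist"; returns a dict with "img" (400x640x3 uint8, red, green, blue), "fx", "fy", "cx", "cy" (pixels), "world_from_camera" (4x4, takes a point from camera to world coordinates); the wrist camera has in their place "tool_from_camera" (4x4, takes a point from camera to tool coordinates, whose origin is the TCP and whose axes are the tool frame's). Camera axes: x right, y up, looking along -z (the intrinsics and any distortion apply to the point x, -y, -z); pixel columns grow to the right and rows downward; lengths in m; the calibration is good to about 2 mm. A picture is of the moment at which its call begins: read the wrist's pose just before it. There is no depth.
- ctrl.hand_in(): hands the job in, once; it reports no verdict.
The state is a dict: "time_s": time; "q": joint angles; "dq": joint speeds; "joint_efforts": joint torques, N m; "eef_pos": TCP position; "eef_rot": TCP orientation; "wrist_force": force on the tool from outside, world axes, zero at the start; "torque": the same for the moment, N m; "opening": opening from 0.0 (shut) to 1.0 (fully open).
Only numpy, scipy, OpenCV 4.12 (cv2) and the standard library are available. Lean on these libraries where they do the work, as an engineer would, in place of code of your own. Each camera call takes 0.05 s, during which the arm holds its last target. There are 200 camera calls.

TASK

Push the tall, heavy teal battery box along the bench into the white charging bay until it is fully home, standing square in the bay with its side against or almost touching the end board. Push it low near its base so that it slides and does not rock or tip: the jar of screws standing on top must ride along upright without being touched. Lift and grasp nothing, leave the other things on the bench where they are, and finish clear of everything.

Things in the scene. Friction and masses are not known exactly. Their poses are not given: they have to be found in the camera images.
- battery_box: tall battery box, 150 x 100 x 200 mm (its x, y, z), about 1.6 kg, teal, black band round its lowest 55 mm, black lid, flat sides; loose on the bench, friction 0.5 to 0.7, slides at 7 to 15 N; pushed along its y above about 65 mm height it may tip. Origin: centre of its underside. Starts 240 to 300 mm out from home along the bay's -y, up to 40 mm to either side, +y side towards the bay, turned up to 0.3 rad
- bay: fixed white-painted bay, open on top and to its own -y; no floor. Origin: on the bench where the box's origin is when fully home and centred, box y then parallel to bay y. End board 120 mm tall, inner face at y = 50 mm, black charger behind. Side boards 60 mm tall, 18 mm thick, inner faces at x = +90 and -90 mm, from y = -40 to 50 mm
- bay_mouth (a point): middle of the bay's mouth, on the bench at the bay's y = -40 mm, marked by a yellow strip. From here short splayed lips, 60 mm tall, widen the way in to about 205 mm at the bay's y = -70 mm. The box's outer side ends 10 mm outside this line when fully home
- screw_jar: closed amber jar with a brass lid, 56 mm across, 75 mm tall, about 0.12 kg, standing loose on the box's lid within 15 mm of its middle; origin at the centre of its underside, z up
- glue_bottle: white glue bottle with an orange cap, 56 mm across, 170 mm tall, standing beyond the far side of the lane; origin at the centre of its underside
- sanding_block: cork sanding block 60 x 100 x 45 mm (its x, y, z), lying beside the lane on the robot's side; origin at the centre of its underside
- varnish_tin: round steel tin, 80 mm across, 100 mm tall; origin at the centre of its underside
- ear_defenders: yellow ear defenders with a black headband, about 80 x 210 x 145 mm (x, y, z), standing on their cups; origin on the bench under their middle
- hammer: hammer lying along its own x axis, handle to -x; a bystander
- screwdriver: screwdriver lying along its own x axis, handle to -x; a bystander
There are look-alikes about, which are no part of the job. Leave any green or orange look-alike of the battery_box alone.

How it is judged:
At the end, for the whole second after the job is handed in: the box stands upright and at rest in the bay, no more than 10 mm short of the end board, and square to it within 0.12 rad, between the side boards; the jar still stands upright at rest on its lid (y of battery_box in the frame of bay between -0.01 and 0.01 m and x of battery_box in the frame of bay between -0.025 and 0.025 m and angle between the y axis of battery_box and the y axis of bay, either way round below 0.12 rad and angle between battery_box's own z axis and vertical below 0.05 rad and linear speed of battery_box below 0.01 m/s and z of screw_jar in the frame of battery_box between 0.19 and 0.21 m and angle between screw_jar's own z axis and vertical below 0.1 rad and linear speed of screw_jar below 0.02 m/s); the robot touches nothing.
It fails at once if the box rocks or tips by more than 0.15 rad (angle between battery_box's own z axis and vertical above 0.15 rad).
It fails at once if the box is lifted off the bench (height (world z) of battery_box above 0.015 m).
It fails at once if the robot touches the jar (contact force between any of the arm, the fingers and screw_jar above 0.5 N).
It fails at once if the jar tips, falls off the box or is lifted (angle between screw_jar's own z axis and vertical above 0.3 rad or height (world z) of screw_jar below 0.17 m or z of screw_jar in the frame of battery_box above 0.22 m).
It fails at once if another thing on the bench is moved by more than 20 mm (distance of any of glue_bottle, sanding_block, varnish_tin, ear_defenders, hammer, screwdriver from where it was at the start of the episode above 0.02 m).
It also fails if it takes over 58 s, if anything falls off the work surface, if the arm or the gripper's body presses on something with over 40 N, if the wrist force passes 120 N, or if a joint passes its speed limit or range.

## Working session

There is one attempt and no reset: what is moved stays moved. The work goes in short steps, Python scripts to look and compute and a tool call to move; the robot and the scene stay as the last step left them, time stands still between calls to the robot, and variables do not carry over. Pictures are saved under pics/ and viewed, about 8 in all and at most 12, crops included, and the job is handed in when it is done.

Besides the shell and the picture viewer there is one more tool, called after "Request:" as a command line: name --argument value ..., lists and objects as JSON in quotes. move_arm: Moves the arm, as the interface text tells. Its arguments: {"type":"object","properties":{"moves":{"type":"array","items":{"type":"object","properties":{"gripper":{"type":"number"},"x":{"type":"number"},"y":{"type":"number"},"z":{"type":"number"},"roll":{"type":"number"}}}}},"required":["moves"]}

```bash
mkdir -p pics
cat > h.py <<'E'
import numpy as np, cv2
from bench import ctrl
def snap(n,f):
    c=ctrl.camera(n); cv2.imwrite(f'pics/{f}.png',c['img'][:,:,::-1]); np.save(f'pics/{f}.npy',c,allow_pickle=True); return c
def load(f): return np.load(f'pics/{f}.npy',allow_pickle=True).item()
def ray(c,u,v,z):
    M=c['world_from_camera']; d=M[:3,:3]@np.array([(u-c['cx'])/c['fx'],-(v-c['cy'])/c['fy'],-1]); o=M[:3,3]
    return o+d*(z-o[2])/d[2]
def proj(c,p):
    M=c['world_from_camera']; q=M[:3,:3].T@(np.array(p)-M[:3,3]); return c['cx']+c['fx']*q[0]/-q[2], c['cy']-c['fy']*q[1]/-q[2]
E
python3 - <<'E'
from h import *
o=ctrl.get_obs(); print(o['time_s'],o['eef_pos'],o['eef_rot'],o['opening'])
for n in('top','scene'):
    c=snap(n,n+'0'); print(n,{k:v for k,v in c.items() if k!='img'})
E
```

```text
0.0 [0.18495311 0.54416073 0.40375099] [ 3.55775783e-04  8.13005353e-01  5.82255512e-01 -8.29257748e-04] 1.0001643572773684
top {'fx': 361.42701178653334, 'fy': 361.42701178653334, 'cx': 322.5368001500031, 'cy': 203.24341980427383, 'world_from_camera': array([[ 0.02018962,  0.99662216, -0.07960302,  0.45836689],
       [-0.9997941 ,  0.01996364, -0.00363378, -0.00777335],
       [-0.00203233,  0.07966   ,  0.99682002,  1.19035927],
       [ 0.        ,  0.        ,  0.        ,  1.        ]])}
scene {'fx': 506.7463419449077, 'fy': 506.7463419449077, 'cx': 321.39054505777693, 'cy': 198.40418204406973, 'world_from_camera': array([[-0.66892834,  0.70328725, -0.24066975,  0.18434837],
       [-0.74332507, -0.63361357,  0.21448003,  0.31108588],
       [-0.00165055,  0.32236763,  0.94661311,  1.56884077],
       [ 0.        ,  0.        ,  0.        ,  1.        ]])}
```

View pics/top0.png

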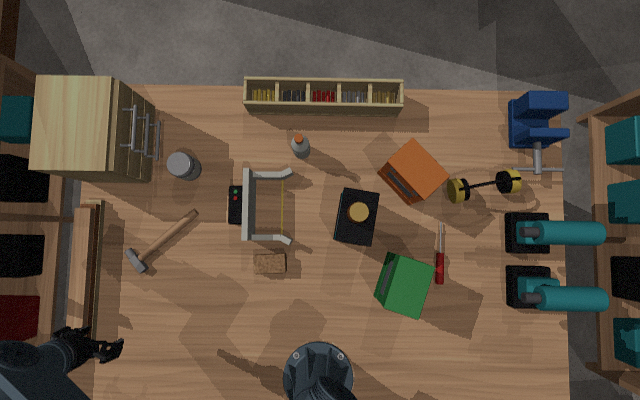

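View pics/scene0.png

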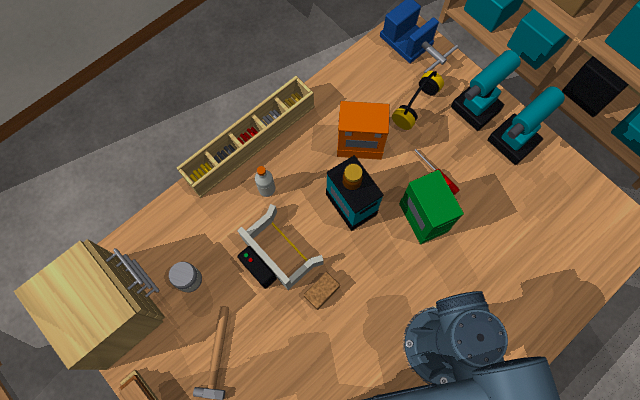

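The top view shows a black lid with a brass jar at (357,215), and the scene view shows teal sides at (354,190). The candidates are the black-lidded teal box (357,215), the orange box (413,170), the green box (405,287), and the teal-and-black machines at (540,232) and (545,290). Only the first carries the jar and faces the white bay at (265,205).

Run:
```python
from h import *
c=load('top0'); im=c['img'].astype(int)
def rect(m,x0,x1,y0,y1):
    z=np.zeros(m.shape,np.uint8); z[y0:y1,x0:x1]=m[y0:y1,x0:x1]
    cs,_=cv2.findContours(z,cv2.RETR_EXTERNAL,cv2.CHAIN_APPROX_NONE); k=max(cs,key=cv2.contourArea); return k,cv2.boxPoints(cv2.minAreaRect(k))
blk=(im.max(2)<45)
k,b=rect(blk,325,385,180,250); print('lid px',b)
w=np.array([ray(c,u,v,.2)[:2] for u,v in b]); print('lid w',w,'c',w.mean(0),'sides',np.linalg.norm(w-np.roll(w,-1,0),axis=1))
for i in range(4): d=w[(i+1)%4]-w[i]; print(np.degrees(np.arctan2(d[1],d[0])))
wh=(im.min(2)>130)&(im.max(2)-im.min(2)<35)
k,b=rect(wh,235,300,160,250); print('bay px',b, cv2.boundingRect(k))
ye=(im[:,:,0]-im[:,:,2]>90)&(im[:,:,0]>140)
k,b=rect(ye,272,292,170,245); print('strip',b,[ray(c,u,v,0)[:2] for u,v in b])
crop=c['img'][150:260,225:395,::-1]; cv2.imwrite('pics/crop0.png',cv2.resize(crop,None,fx=4.7,fy=4.7,interpolation=cv2.INTER_CUBIC))
```

```text
lid px [[332.67566 239.94594]
 [341.56757 186.59459]
 [379.35132 192.89189]
 [370.4594  246.24324]]
lid w [[ 0.43763615 -0.03382907]
 [ 0.58457221 -0.05572331]
 [ 0.56918421 -0.16003876]
 [ 0.42266078 -0.13696588]] c [ 0.50351334 -0.09663926] sides [0.14855828 0.10544432 0.14832894 0.10421835]
-8.475014377807412
-98.39141899377391
171.05118395966272
81.73844073226977
bay px [[240.84952 238.96512]
 [243.00458 167.8486 ]
 [248.57523 168.0174 ]
 [246.42017 239.13391]] (241, 168, 8, 72)Traceback (most recent call last):
  File "<stdin>", line 13, in <module>
  File "<stdin>", line 5, in rect
ValueError: max() iterable argument is empty
```

Run:
```python
from h import *
c=load('top0')
crop=c['img'][150:260,225:395,::-1]; cv2.imwrite('pics/crop0.png',cv2.resize(crop,None,fx=4.7,fy=4.7,interpolation=cv2.INTER_CUBIC))
im=c['img'].astype(int)
for r in (175,205,235): print(r,[tuple(im[r,x]) for x in range(238,256,2)])
for r in (185,205,225): print(r,[tuple(im[r,x]) for x in range(278,290)])
```

```text
175 [(np.int64(141), np.int64(111), np.int64(85)), (np.int64(139), np.int64(110), np.int64(84)), (np.int64(129), np.int64(109), np.int64(85)), (np.int64(155), np.int64(152), np.int64(145)), (np.int64(154), np.int64(153), np.int64(142)), (np.int64(139), np.int64(137), np.int64(128)), (np.int64(55), np.int64(54), np.int64(52)), (np.int64(68), np.int64(65), np.int64(62)), (np.int64(115), np.int64(113), np.int64(105))]
205 [(np.int64(29), np.int64(29), np.int64(27)), (np.int64(17), np.int64(20), np.int64(14)), (np.int64(158), np.int64(156), np.int64(146)), (np.int64(150), np.int64(147), np.int64(140)), (np.int64(151), np.int64(147), np.int64(141)), (np.int64(82), np.int64(77), np.int64(74)), (np.int64(53), np.int64(52), np.int64(51)), (np.int64(55), np.int64(55), np.int64(52)), (np.int64(52), np.int64(53), np.int64(49))]
235 [(np.int64(139), np.int64(108), np.int64(82)), (np.int64(136), np.int64(104), np.int64(77)), (np.int64(157), np.int64(153), np.int64(144)), (np.int64(156), np.int64(153), np.int64(145)), (np.int64(160), np.int64(159), np.int64(149)), (np.int64(59), np.int64(55), np.i
[... 1078 characters left out ...]
93), np.int64(71)), (np.int64(121), np.int64(96), np.int64(73)), (np.int64(118), np.int64(88), np.int64(66)), (np.int64(118), np.int64(91), np.int64(67))]
225 [(np.int64(113), np.int64(88), np.int64(69)), (np.int64(108), np.int64(84), np.int64(63)), (np.int64(114), np.int64(90), np.int64(58)), (np.int64(133), np.int64(112), np.int64(52)), (np.int64(119), np.int64(98), np.int64(41)), (np.int64(110), np.int64(81), np.int64(65)), (np.int64(109), np.int64(81), np.int64(63)), (np.int64(108), np.int64(84), np.int64(64)), (np.int64(109), np.int64(84), np.int64(64)), (np.int64(110), np.int64(83), np.int64(65)), (np.int64(110), np.int64(83), np.int64(65)), (np.int64(108), np.int64(82), np.int64(64))]
```

View pics/crop0.png

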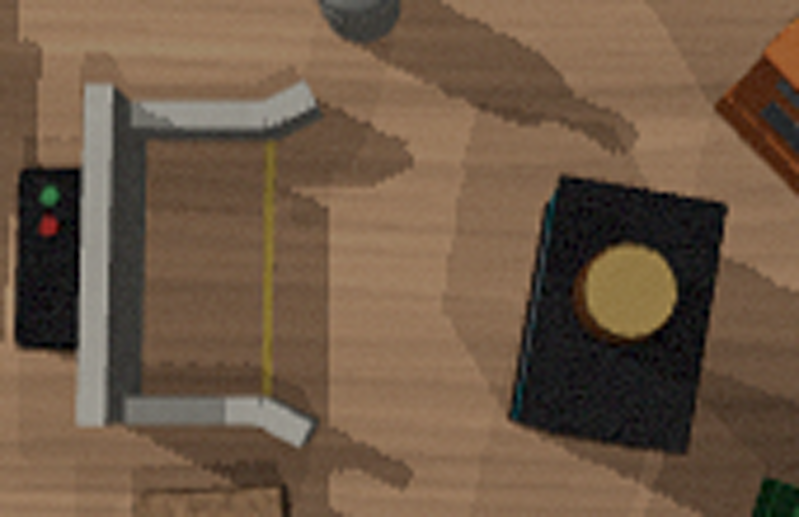

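The crop confirms the teal-sided black-lid box, with lid corners at crop (563,177), (727,207), (688,454), (519,423) and the jar on top. The bay's end-board inner edge runs crop (115,88)–(104,425), and the strip runs (271,140)–(267,397).

Run:
```python
from h import *
c=load('top0'); s=load('scene0')
P=lambda x,y,z: ray(c,225+(x+.5)/4.7-.5,150+(y+.5)/4.7-.5,z)[:2]
def ang(d): return np.degrees(np.arctan2(d[1],d[0]))
a,b=P(115,88,.12),P(104,425,.12); print('board',a,b,np.linalg.norm(a-b),ang(a-b))
e,f=P(271,140,0),P(267,397,0); print('strip',e,f,(e+f)/2,np.linalg.norm(e-f),ang(e-f))
u=(a-b)/np.linalg.norm(a-b); n=np.array([-u[1],u[0]]); print('board-strip dist (90)',((a+b)/2-(e+f)/2)@n)
# side inner top edges z=.06 : crop (135,128)-(260,137); (125,397)-(265,397)
L=np.array([P(563,177,.2),P(727,207,.2),P(688,454,.2),P(519,423,.2)]); print('lid',L,L.mean(0),[np.linalg.norm(L[i]-L[(i+1)%4]) for i in range(4)],ang(L[0]-L[3]),ang(L[1]-L[2]))
print('jar',P(630,292,.275)); print('proj lid c in scene',[proj(s,[*p,.2]) for p in L])
for nme,q in dict(orange=[(378,171),(413,138),(448,172),(414,204)],green=[(390,253),(435,263),(420,318),(375,300)]).items(): print(nme,[ray(c,*p,.19)[:2].round(3) for p in q])
ctr=(e+f)/2+ n*.04; print('bay origin',ctr, 'alt',(a+b)/2-n*.05,'yaw',ang(u))
```

```text
board [0.64432425 0.21824409] [0.43058305 0.21736968] 0.2137429895591698 0.2343950575378119
strip [0.630218   0.13193522] [0.44922064 0.12946761] [0.53971932 0.13070142] 0.18101418307653439 0.7810880038327445
board-strip dist (90) 0.08711401171101252
lid [[ 0.5828632  -0.06354582]
 [ 0.56708436 -0.15987847]
 [ 0.42280122 -0.13840681]
 [ 0.43868735 -0.04023582]] [ 0.50285903 -0.10051673] [np.float64(0.09761634522360588), np.float64(0.1458720505195218), np.float64(0.09944804334276312), np.float64(0.14604804094966292)] -9.183971058898187 -8.46441458593848
jar [ 0.5117068  -0.09641411]
proj lid c in scene [(np.float64(326.2632884200064), np.float64(172.11295287208824)), (np.float64(354.17190601018075), np.float64(155.41334143283552)), (np.float64(383.2221804623447), np.float64(194.47637289253473)), (np.float64(354.38914190717185), np.float64(212.48314293423482))]
orange [array([ 0.632, -0.157]), array([ 0.728, -0.255]), array([ 0.633, -0.353]), array([ 0.541, -0.258])]
green [array([ 0.405, -0.192]), array([ 0.38 , -0.315]), array([ 0.232, -0.274]), array([ 0.277, -0.152])]
bay origin [0.53955568 0.17070108] alt [0.53765819 0.16780731] yaw 0.2343950575378119
```

Box centre is about (0.503,-0.100), yaw -8.8°. Bay origin is about (0.539,0.170), yaw about +0.4°. The lid measures 146x99 mm and the strip 181 mm, so both agree with the given sizes. The plan is to push low with the back of one open finger: it stands 57 mm out, ahead of the 43 mm body. I go over at height first.

Request:
move_arm --moves '[{"z": -5},{"z": -5},{"x": -4,"y": 3.3},{"x": -4,"y": 3.3},{"x": -4,"y": 3.3}]'

```text
validation failed for argument at $.mo...
```

Request:
move_arm --moves '[{"x": -4,"y": 3.3},{"x": -4,"y": 3.3},{"x": -4,"y": 3.3},{"x": -4,"y": 3.3},{"x": -4,"y": 3.3}]'

```text
validation failed for argument at $.mo...
```

Request:
move_arm --moves '[{"x": -4,"y": 3.3},{"x": -4,"y": 3.3},{"x": -4,"y": 3.3},{"x": -4,"y": 3.3},{"x": -4,"y": 3.3}]'

```text
validation failed for argument at $.mo...
```

Run:
```python
from h import *
o=ctrl.get_obs(); print(o['time_s'],o['eef_pos'],o['eef_rot'],o['opening'],o['q'])
c=load('top0'); s=load('scene0')
for z in (.12,.15,.18,.21): print(z,proj(s,ray(c,390,253,z)),proj(s,ray(c,414,204,z)))
snap('scene','scene1')
```

```text
0.1 [0.18498242 0.54419075 0.40387148] [ 3.39064268e-04  8.12987094e-01  5.82281157e-01 -7.23808226e-04] 0.9997136312781723 [ 1.03672346e+00  1.81474337e-01  1.60790446e+00 -3.74748688e-05
  1.35381202e+00 -2.06332451e-01]
0.12 (np.float64(400.95654709495443), np.float64(194.2964797022686)) (np.float64(383.9885011057213), np.float64(147.35785043765685))
0.15 (np.float64(400.73946945830465), np.float64(191.76055932077486)) (np.float64(383.9290003378074), np.float64(145.3186060605197))
0.18 (np.float64(400.5138031777261), np.float64(189.12430563215406)) (np.float64(383.8671087463797), np.float64(143.19742201137265))
0.21 (np.float64(400.27902825376793), np.float64(186.38164395627643)) (np.float64(383.80267927709923), np.float64(140.9892583597325))
```

View pics/scene1.png

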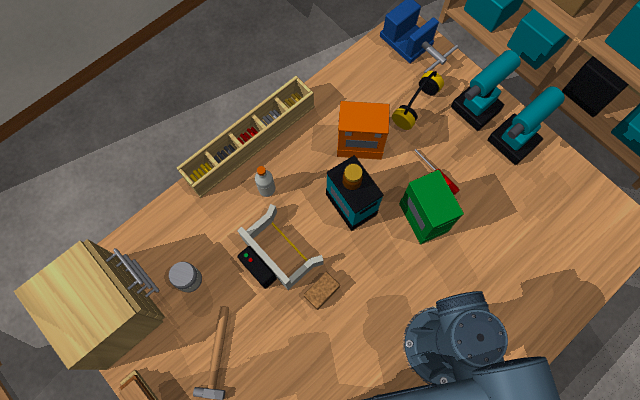

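The view is unchanged, because the moves were refused: every row needs all its fields.

Request:
move_arm --moves '[{"gripper": 100,"x": 0,"y": 0,"z": -5,"roll": 0},{"gripper": 100,"x": 0,"y": 0,"z": -5,"roll": 0},{"gripper": 100,"x": -4,"y": 3.3,"z": 0,"roll": 0},{"gripper": 100,"x": -4,"y": 3.3,"z": 0,"roll": 0},{"gripper": 100,"x": -4,"y": 3.3,"z": 0,"roll": 0}]'

```text
time_s: 0.78
eef_pos: [0.2403, 0.3975, 0.5045]
eef_rot: [0.0, 0.813, 0.583, -0.0]
wrist_force: [1.2, 0.4, 0.6]
opening: 1.003
```

Request:
move_arm --moves '[{"gripper": 100,"x": -4,"y": 3.3,"z": 0,"roll": 0},{"gripper": 100,"x": -4,"y": 3.3,"z": 0,"roll": 0},{"gripper": 100,"x": -4,"y": 3.3,"z": 0,"roll": 0},{"gripper": 100,"x": -4,"y": 3.3,"z": 0,"roll": 0},{"gripper": 100,"x": -4,"y": 3.3,"z": 0,"roll": 0}]'

```text
time_s: 1.4
eef_pos: [0.3321, 0.1549, 0.5047]
eef_rot: [0.0, 0.813, 0.582, 0.0]
wrist_force: [1.4, -0.4, 0.6]
opening: 0.996
```

Request:
move_arm --moves '[{"gripper": 100,"x": -4,"y": 3.3,"z": 0,"roll": 0},{"gripper": 100,"x": -4,"y": 3.3,"z": 0,"roll": 0},{"gripper": 100,"x": -4,"y": 3.3,"z": 0,"roll": 0},{"gripper": 100,"x": -4,"y": 3.3,"z": 0,"roll": 0},{"gripper": 100,"x": 0,"y": 0,"z": 0,"roll": -10}]'

```text
time_s: 2.02
eef_pos: [0.4061, -0.0406, 0.5041]
eef_rot: [-0.0, 0.76, 0.65, -0.001]
wrist_force: [-0.1, 0.1, -0.4]
opening: 1.001
```

Request:
move_arm --moves '[{"gripper": 100,"x": -4.3,"y": 2.65,"z": 0,"roll": 0},{"gripper": 100,"x": -4.3,"y": 2.65,"z": 0,"roll": 0},{"gripper": 100,"x": -4.3,"y": 2.65,"z": 0,"roll": 0},{"gripper": 100,"x": -4.3,"y": 2.65,"z": 0,"roll": 0},{"gripper": 100,"x": 0,"y": 0,"z": 5,"roll": 0}]'

```text
time_s: 2.65
eef_pos: [0.4855, -0.2275, 0.4573]
eef_rot: [0.004, 0.76, 0.65, 0.001]
wrist_force: [0.2, 0.8, -0.2]
opening: 1.002
```

Run:
```python
from h import *
o=ctrl.get_obs(); print(o['time_s'],o['eef_pos'],o['eef_rot'])
w=snap('wrist','w1'); T=w['tool_from_camera']; print(T.round(3)); 
s=snap('top','top1'); q=snap('scene','sc2')
a=cv2.resize(s['img'][120:330,290:490],None,fx=2,fy=2); b=cv2.resize(q['img'][60:270,280:480],None,fx=2,fy=2)
cv2.imwrite('pics/m1.png',np.hstack([a,b])[:,:,::-1])
```

```text
2.65 [ 0.48545704 -0.22746186  0.45730468] [4.16662453e-03 7.60207733e-01 6.49666428e-01 6.12029869e-04]
[[ 1.    -0.     0.     0.001]
 [-0.    -0.96  -0.278 -0.071]
 [ 0.     0.278 -0.96   0.031]
 [ 0.     0.     0.     1.   ]]
```

View pics/m1.png

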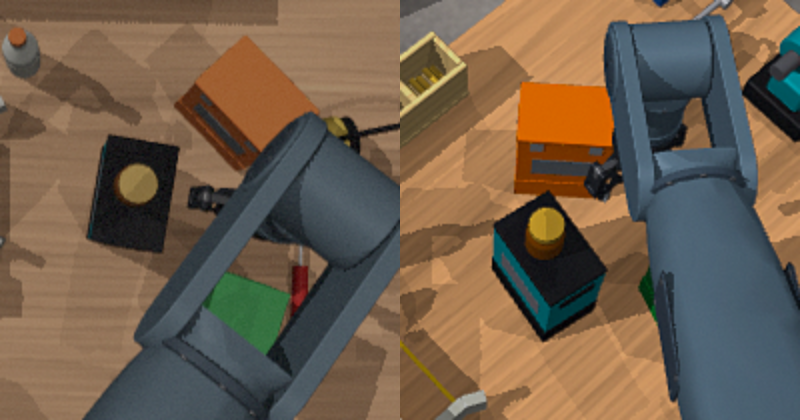

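View pics/w1.png

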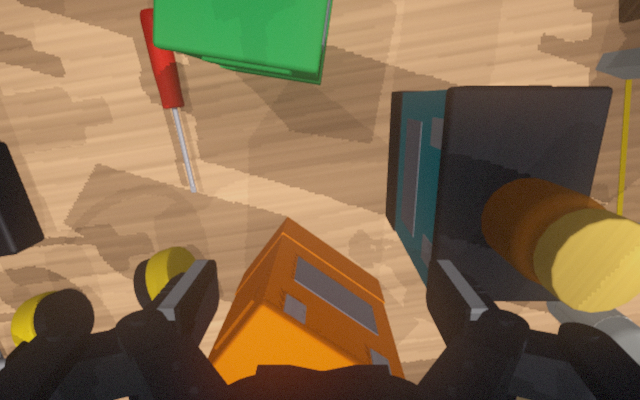

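Left pane (top view): the finger stands just right of the box at crop (205,197), and its tip is beyond the box's right face. The wrist view shows the orange corner with its foot at (288,218) and top at (262,303), the green edge at (320,80), and the teal box's near face at (390–430,90–290). I check heights and clearances before lowering.

```bash
cat >> h.py <<'E'
from scipy.spatial.transform import Rotation as R
def wristcam(c,o):
    q=o['eef_rot']; M=np.eye(4); M[:3,:3]=R.from_quat([*q[1:],q[0]]).as_matrix(); M[:3,3]=o['eef_pos']
    c['world_from_camera']=M@c['tool_from_camera']; return c
E
python3 - <<'E'
from h import *
o=ctrl.get_obs(); w=wristcam(load('w1'),dict(eef_pos=[0.48545704,-0.22746186,0.45730468],eef_rot=[4.16662453e-03,7.60207733e-01,6.49666428e-01,6.12029869e-04]))
print(o['eef_pos'],o['q'])
c=load('top0')
for n,p in dict(orfoot=(288,218,0),boxfoot_far=(390,93,0),boxfoot_near=(388,215,0),lid_nl=(447,87,.2)).items(): print(n,ray(w,*p))
for z in (.12,.14,.16,.18,.2): print(z,ray(w,262,303,z).round(3),ray(c,414,204,z).round(3),'green',ray(w,330,0,z).round(3),ray(w,320,75,z).round(3),ray(c,390,253,z).round(3))
E
```

```text
[ 0.48328991 -0.2234209   0.4518509 ] [-6.56146015e-01  4.99908384e-02  1.65527715e+00  8.42942340e-05
  1.44356260e+00 -2.07317191e+00]
orfoot [ 5.54672468e-01 -2.83885112e-01 -5.55111512e-17]
boxfoot_far [ 0.42268024 -0.13958722  0.        ]
boxfoot_near [ 0.57031467 -0.15714309  0.        ]
lid_nl [ 0.42110105 -0.14067739  0.2       ]
0.12 [ 0.599 -0.306  0.12 ] [ 0.547 -0.275  0.12 ] green [ 0.345 -0.2    0.12 ] [ 0.398 -0.216  0.12 ] [ 0.401 -0.205  0.12 ]
0.14 [ 0.587 -0.301  0.14 ] [ 0.545 -0.27   0.14 ] green [ 0.349 -0.201  0.14 ] [ 0.399 -0.216  0.14 ] [ 0.402 -0.201  0.14 ]
0.16 [ 0.575 -0.295  0.16 ] [ 0.544 -0.265  0.16 ] green [ 0.354 -0.202  0.16 ] [ 0.4   -0.216  0.16 ] [ 0.403 -0.198  0.16 ]
0.18 [ 0.563 -0.289  0.18 ] [ 0.542 -0.26   0.18 ] green [ 0.359 -0.203  0.18 ] [ 0.401 -0.216  0.18 ] [ 0.404 -0.194  0.18 ]
0.2 [ 0.551 -0.283  0.2  ] [ 0.54  -0.255  0.2  ] green [ 0.363 -0.204  0.2  ] [ 0.402 -0.216  0.2  ] [ 0.405 -0.19   0.2  ]
```

Request:
move_arm --moves '[{"gripper": 100,"x": 0,"y": 0,"z": 4,"roll": 0},{"gripper": 100,"x": 0,"y": 0,"z": 4,"roll": 0},{"gripper": 100,"x": 0,"y": 0,"z": 4,"roll": 0},{"gripper": 100,"x": 0,"y": 0,"z": 4,"roll": 0},{"gripper": 100,"x": 0,"y": 0,"z": 2,"roll": 0}]'

```text
time_s: 3.42
eef_pos: [0.4847, -0.2242, 0.2759]
eef_rot: [0.002, 0.759, 0.651, -0.0]
wrist_force: [-0.9, -2.9, 2.3]
opening: 1.003
```

Run:
```python
from h import *
o=ctrl.get_obs(); print(o['time_s'],o['eef_pos'],o['q'],o['wrist_force'])
s=snap('top','top2'); q=snap('scene','sc3')
a=cv2.resize(s['img'][130:330,290:490],None,fx=2,fy=2); b=cv2.resize(q['img'][80:280,280:480],None,fx=2,fy=2)
cv2.imwrite('pics/m2.png',np.hstack([a,b])[:,:,::-1])
```

```text
3.425 [ 0.48467332 -0.22424761  0.27585447] [-6.55425776e-01  2.45307625e-01  1.81440455e+00 -1.35721115e-03
  1.07887819e+00 -2.07316259e+00] [-0.92404331 -2.94608524  2.33898297]
```

View pics/m2.png

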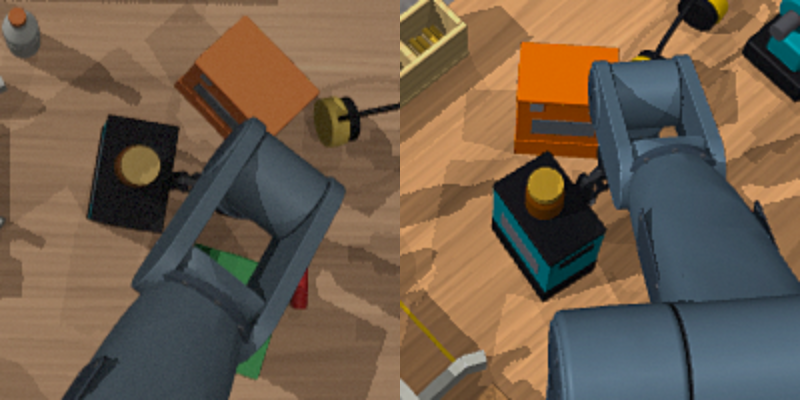

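The top pane shows the finger at crop (185,180) about 15 mm off the box's near face. The fork reaches over towards the box's lower-right corner at (165,230). I check the fork's height before lowering.

Run:
```python
from h import *
o=ctrl.get_obs(); print(o['eef_pos'],o['wrist_force'])
t=load('top2'); s=load('sc3'); p=o['eef_pos']
for h in (.05,.1,.15,.2): print(h,np.round(proj(t,[p[0],p[1],p[2]+h]),0),np.round(proj(s,[p[0],p[1],p[2]+h]),0))
```

```text
[ 0.48407844 -0.22374533  0.2747743 ] [-0.89324599 -4.34833911 -2.31841533]
0.05 [414. 223.] [395. 143.]
0.1 [419. 223.] [398. 135.]
0.15 [426. 222.] [401. 126.]
0.2 [433. 221.] [404. 117.]
```

The J5 axis is about 0.145 m above the flange, so the fork clears. I lower to pushing height.

Request:
move_arm --moves '[{"gripper": 100,"x": 0,"y": 0,"z": 3,"roll": 0},{"gripper": 100,"x": 0,"y": 0,"z": 3,"roll": 0},{"gripper": 100,"x": 0,"y": 0,"z": 2.5,"roll": 0},{"gripper": 100,"x": 0,"y": 0,"z": 1.5,"roll": 0},{"gripper": 100,"x": 0,"y": 0,"z": 0,"roll": 0}]'

```text
time_s: 4.15
eef_pos: [0.4845, -0.2243, 0.1752]
eef_rot: [0.001, 0.759, 0.651, -0.0]
wrist_force: [-0.8, -4.6, -1.2]
opening: 0.998
```

Run:
```python
from h import *
o=ctrl.get_obs(); print(o['time_s'],o['eef_pos'],o['eef_rot'],o['q'],o['wrist_force'])
s=snap('top','top3'); w=snap('wrist','w3')
a=cv2.resize(s['img'][150:300,290:450],None,fx=2.5,fy=2.5); b=cv2.resize(w['img'],(600,375))[:,200:]
cv2.imwrite('pics/m3.png',np.hstack([a,b])[:,:,::-1])
```

```text
4.15 [ 0.48447255 -0.2243051   0.17520594] [ 6.53261775e-04  7.59007894e-01  6.51081038e-01 -2.68628302e-04] [-6.55860933e-01  4.17999919e-01  1.84199780e+00 -1.02859409e-03
  8.80426134e-01 -2.07322248e+00] [-0.79362533 -4.6490055  -1.16683523]
```

View pics/m3.png

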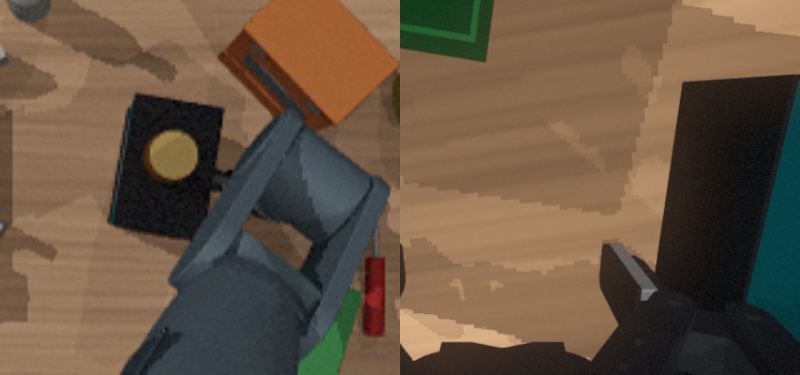

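The wrist view shows the finger tip off the box face at (640,290), but the finger's knuckle at (745,310) overlaps the box's base. A steady -4.6 N in y suggests touch or bias. I back off 1.5 cm to tell which, and check whether the box has moved.

Request:
move_arm --moves '[{"gripper": 100,"x": -1,"y": 0,"z": 0,"roll": 0},{"gripper": 100,"x": -0.5,"y": 0,"z": 0,"roll": 0},{"gripper": 100,"x": 0,"y": 0,"z": 0,"roll": 0}]'

```text
time_s: 4.62
eef_pos: [0.4818, -0.239, 0.175]
eef_rot: [0.0, 0.759, 0.651, 0.0]
wrist_force: [0.8, 0.5, 0.2]
opening: 0.999
```

```bash
cat >> h.py <<'E'
def lid(c,tag=''):
    """left (front) teal edge line & jar top centroid, plus black lid mask corners visible"""
    im=c['img'].astype(int); r,g,b=im[...,0],im[...,1],im[...,2]
    m=((r-b>50)&(r>110)&(g>95)).astype(np.uint8); m[:,:215]=0; m[:,390:]=0; m[:175]=0; m[250:]=0
    n,l,st,ce=cv2.connectedComponentsWithStats(m); return [(st[i,4],ce[i].round(2),ray(c,*ce[i],.275)[:2].round(4)) for i in range(1,n) if st[i,4]>100]
E
python3 - <<'E'
from h import *
o=ctrl.get_obs(); print(o['eef_pos'],o['wrist_force'],o['time_s'])
a,b=load('top0')['img'],load('top3')['img']; c=ctrl.camera('top')['img']
print(lid(load('top0')),lid(load('top3')))
def fr(im): # first dark lid column per row, last dark col
    g=im.max(2)<50
    return [(r,int(np.argmax(g[r,325:395]))+325) for r in (190,200,210,220,230,236)]
print(fr(a));print(fr(load('top1')['img']));print(fr(b));print(fr(c))
E
```

```text
[ 0.4817505  -0.23896262  0.17501445] [0.82078965 0.51797046 0.22478879] 4.625
[(np.int32(3640), array([327.91, 207.44]), array([ 0.521 , -0.0183])), (np.int32(829), array([230.61, 236.52]), array([0.4426, 0.2258])), (np.int32(282), array([358.73, 211.46]), array([ 0.5124, -0.0966]))] [(np.int32(3652), array([326.99, 207.62]), array([ 0.5205, -0.016 ])), (np.int32(532), array([225.15, 233.2 ]), array([0.4506, 0.2399])), (np.int32(282), array([358.97, 211.58]), array([ 0.5121, -0.0972]))]
[(190, 343), (200, 340), (210, 338), (220, 336), (230, 335), (236, 334)]
[(190, 344), (200, 340), (210, 338), (220, 336), (230, 335), (236, 334)]
[(190, 343), (200, 340), (210, 338), (220, 336), (230, 335), (236, 334)]
[(190, 343), (200, 340), (210, 338), (220, 336), (230, 335), (236, 334)]
```

The force vanished on backing off and the box has not moved, so it was a light touch at TCP-to-face = 76 mm. A part above the finger tip therefore bulges about 19 mm past the 57 mm finger back. I measure where on the finger that is, in the wrist picture, using rays onto the finger's near plane.

Run:
```python
from h import *
w=snap('wrist','w4'); T=w['tool_from_camera']; print(w['fx'],w['cx'],w['cy'])
def onplane(u,v,y):
    d=T[:3,:3]@np.array([(u-w['cx'])/w['fx'],-(v-w['cy'])/w['fy'],-1]); o=T[:3,3]; return (o+d*(y-o[1])/d[1])
for u in (50,90,110,130,150,170,190,210): 
  print(u,[(v,*(onplane(u,v,-.011)[[0,2]]*1000).round(0)) for v in (270,300,330,360,390)])
g=cv2.convertScaleAbs(w['img'],alpha=2,beta=20)[220:400]
cv2.imwrite('pics/m4.png',np.vstack([cv2.resize(g[:,:320],None,fx=2.4,fy=1.6)[:, :768],cv2.resize(g[:,320:],None,fx=2.4,fy=1.6)])[:,:,::-1])
```

```text
352.4327519437398 322.10723453799034 201.96526434618525
50 [(270, np.float64(-100.0), np.float64(149.0)), (300, np.float64(-85.0), np.float64(128.0)), (330, np.float64(-74.0), np.float64(113.0)), (360, np.float64(-65.0), np.float64(102.0)), (390, np.float64(-58.0), np.float64(93.0))]
90 [(270, np.float64(-85.0), np.float64(149.0)), (300, np.float64(-72.0), np.float64(128.0)), (330, np.float64(-63.0), np.float64(113.0)), (360, np.float64(-55.0), np.float64(102.0)), (390, np.float64(-49.0), np.float64(93.0))]
110 [(270, np.float64(-78.0), np.float64(149.0)), (300, np.float64(-66.0), np.float64(128.0)), (330, np.float64(-57.0), np.float64(113.0)), (360, np.float64(-50.0), np.float64(102.0)), (390, np.float64(-45.0), np.float64(93.0))]
130 [(270, np.float64(-70.0), np.float64(149.0)), (300, np.float64(-60.0), np.float64(128.0)), (330, np.float64(-52.0), np.float64(113.0)), (360, np.float64(-46.0), np.float64(102.0)), (390, np.float64(-41.0), np.float64(93.0))]
150 [(270, np.float64(-63.0), np.float64(149.0)), (300, np.float64(-53.0), np.float64(128.0)), (330, np.float64(-46.0), np.float64(113.0)), (360, np.float64(-41.0), np.float64(102.0)), (390, np.float64(-36.0), np.float64(93.0))]
170 [(270, np.float64(-55.0), np.float64(149.0)), (300, np.float64(-47.0), np.float64(128.0)), (330, np.float64(-41.0), np.float64(113.0)), (360, np.float64(-36.0), np.float64(102.0)), (390, np.float64(-32.0), np.float64(93.0))]
190 [(270, np.float64(-48.0), np.float64(149.0)), (300, np.float64(-41.0), np.float64(128.0)), (330, np.float64(-35.0), np.float64(113.0)), (360, np.float64(-31.0), np.float64(102.0)), (390, np.float64(-28.0), np.float64(93.0))]
210 [(270, np.float64(-41.0), np.float64(149.0)), (300, np.float64(-34.0), np.float64(128.0)), (330, np.float64(-30.0), np.float64(113.0)), (360, np.float64(-26.0), np.float64(102.0)), (390, np.float64(-23.0), np.float64(93.0))]
```

View pics/m4.png

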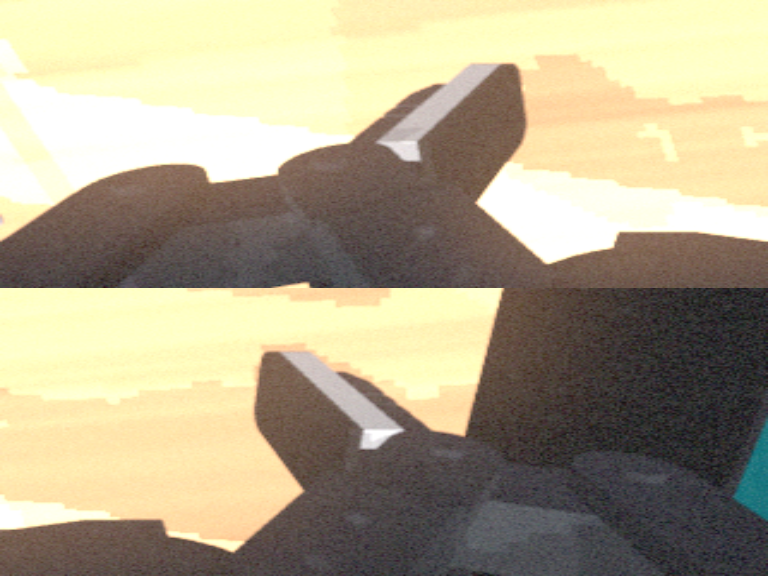

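The knuckle bulges to |x| ≈ 76 mm at tool z ≈ 97–111 mm. Panel (80,190) and (0,240) are on its outer edge. The knuckle-to-tip height is fixed by the linkage, so I lower the tips to about 5 mm off the bench. That puts contact at about 55–62 mm, under the 65 mm limit, and I start gently.

Request:
move_arm --moves '[{"gripper": 100,"x": 0,"y": 0,"z": 1,"roll": 0},{"gripper": 100,"x": 0.8,"y": 0,"z": 0,"roll": 0},{"gripper": 100,"x": 0.5,"y": 0,"z": 0,"roll": 0},{"gripper": 100,"x": 0.4,"y": 0,"z": 0,"roll": 0},{"gripper": 100,"x": 0.4,"y": 0,"z": 0,"roll": 0}]'

```text
time_s: 5.35
eef_pos: [0.4851, -0.2185, 0.165]
eef_rot: [0.001, 0.759, 0.651, -0.001]
wrist_force: [-1.6, -7.1, -3.0]
opening: 1.0
```

Request:
move_arm --moves '[{"gripper": 100,"x": 0.4,"y": 0,"z": 0,"roll": 0},{"gripper": 100,"x": 0.5,"y": 0,"z": 0,"roll": 0},{"gripper": 100,"x": 0.5,"y": 0,"z": 0,"roll": 0},{"gripper": 100,"x": 0.6,"y": 0,"z": 0,"roll": 0},{"gripper": 100,"x": 0.6,"y": 0,"z": 0,"roll": 0}]'

```text
time_s: 5.98
eef_pos: [0.4892, -0.1929, 0.1651]
eef_rot: [0.001, 0.759, 0.651, -0.0]
wrist_force: [-0.6, -7.2, -1.6]
opening: 1.0
```

```bash
cat >> h.py <<'E'
def box(c,back=(0,0)):
    """front (bay-side) lid edge line from dark mask, corners; jar centre"""
    im=c['img'].astype(int); r,g,b=im[...,0],im[...,1],im[...,2]
    jm=((r-b>50)&(r>120)&(g>100)&(r-b>0.42*r)).astype(np.uint8); jm[:,:240]=0; jm[:,385:]=0; jm[:165]=0; jm[255:]=0
    n,l,st,ce=cv2.connectedComponentsWithStats(cv2.morphologyEx(jm,cv2.MORPH_OPEN,np.ones((5,5))))
    i=max(range(1,n),key=lambda i:st[i,4] if abs(st[i,2]-st[i,3])<5 else 0); j=ce[i]; print('jar',st[i],j.round(1),ray(c,*j,.275)[:2].round(4))
    dk=im.max(2)<48; pts=[]
    for v in range(int(j[1])-20,int(j[1])+26,2):
        row=dk[v]; u=int(j[0]); 
        u0=u-int(13) if abs(v-j[1])<12 else u-8
        k=u0
        while k>240 and (row[k] or row[k-1] or row[k-2]): k-=1
        pts.append(ray(c,k+.5,v,.2)[:2])
    p=np.array(pts); vx,vy,x0,y0=cv2.fitLine(p.astype(np.float32),cv2.DIST_HUBER,0,.001,.001).ravel()
    if vx<0: vx,vy=-vx,-vy
    print('front edge: y at jar x',(y0+vy/vx*(ray(c,*j,.275)[0]-x0)).round(4),'yaw deg',np.degrees(np.arctan2(vy,vx)).round(2))
    jj=[v for v in range(150,270) if dk[v,int(j[0])-8:int(j[0])+8].mean()>.6]; print('lid rows',jj[0],jj[-1],'x range',ray(c,j[0],jj[0]-.5,.2)[0].round(4),ray(c,j[0],jj[-1]+.5,.2)[0].round(4))
E
python3 - <<'E'
from h import *
o=ctrl.get_obs(); print(o['time_s'],o['eef_pos'],o['wrist_force'])
box(load('top0')); box(snap('top','top5'))
E
```

```text
5.975 [ 0.48915893 -0.19289403  0.16508499] [-0.61442292 -7.23561238 -1.61787758]
jar [350 203  18  18 274] [358.6 211.5] [ 0.5123 -0.0963]
front edge: y at jar x -0.045 yaw deg -8.65
lid rows 190 243 x range 0.5774 0.4294
jar [338 201  18  18 275] [346.7 209.3] [ 0.5172 -0.066 ]
front edge: y at jar x -0.0192 yaw deg -8.33
lid rows 188 241 x range 0.5823 0.4342
```

It slides at about 7 N with no change in yaw, and the jar rides along (moved +5,+30 mm). I continue straight.

Request:
move_arm --moves '[{"gripper": 100,"x": 0.8,"y": 0,"z": 0,"roll": 0},{"gripper": 100,"x": 0.8,"y": 0,"z": 0,"roll": 0},{"gripper": 100,"x": 0.8,"y": 0,"z": 0,"roll": 0},{"gripper": 100,"x": 0.8,"y": 0,"z": 0,"roll": 0},{"gripper": 100,"x": 0.8,"y": 0,"z": 0,"roll": 0}]'

```text
time_s: 6.65
eef_pos: [0.4954, -0.1534, 0.1653]
eef_rot: [0.002, 0.759, 0.651, -0.0]
wrist_force: [-1.1, -7.6, -1.9]
opening: 0.999
```

Request:
move_arm --moves '[{"gripper": 100,"x": 0.8,"y": 0,"z": 0,"roll": 0},{"gripper": 100,"x": 0.8,"y": 0,"z": 0,"roll": 0},{"gripper": 100,"x": 0.8,"y": 0,"z": 0,"roll": 0},{"gripper": 100,"x": 0.8,"y": 0,"z": 0,"roll": 0},{"gripper": 100,"x": 0.8,"y": 0,"z": 0,"roll": 0}]'

```text
time_s: 7.28
eef_pos: [0.5015, -0.1138, 0.1653]
eef_rot: [0.002, 0.759, 0.651, -0.0]
wrist_force: [-1.2, -8.3, -0.6]
opening: 1.0
```

Run:
```python
from h import *
o=ctrl.get_obs(); print(o['time_s'],o['eef_pos'],o['wrist_force'])
box(snap('top','top6'))
```

```text
7.275 [ 0.50154824 -0.11384202  0.16528458] [-1.24924775 -8.30034936 -0.64407533]
jar [307 195  18  18 272] [315.7 203.7] [0.53  0.013]
front edge: y at jar x 0.0584 yaw deg -8.18
lid rows 182 235 x range 0.5973 0.4488
```

Request:
move_arm --moves '[{"gripper": 100,"x": 0.8,"y": 0,"z": 0,"roll": 0},{"gripper": 100,"x": 0.8,"y": 0,"z": 0,"roll": 0},{"gripper": 100,"x": 0.8,"y": 0,"z": 0,"roll": 0},{"gripper": 100,"x": 0.8,"y": 0,"z": 0,"roll": 0},{"gripper": 100,"x": 0.8,"y": 0.1,"z": 0,"roll": -0.5}]'

```text
time_s: 7.95
eef_pos: [0.5086, -0.0745, 0.1653]
eef_rot: [0.001, 0.756, 0.654, -0.0]
wrist_force: [-0.2, -9.3, 0.8]
opening: 0.998
```

Request:
move_arm --moves '[{"gripper": 100,"x": 0.8,"y": 0.23,"z": 0,"roll": -1},{"gripper": 100,"x": 0.8,"y": 0.23,"z": 0,"roll": -1},{"gripper": 100,"x": 0.8,"y": 0.23,"z": 0,"roll": -1},{"gripper": 100,"x": 0.8,"y": 0.23,"z": 0,"roll": -1},{"gripper": 100,"x": 0.6,"y": 0.2,"z": 0,"roll": -1}]'

```text
time_s: 8.57
eef_pos: [0.5242, -0.0379, 0.1653]
eef_rot: [0.001, 0.727, 0.687, -0.0]
wrist_force: [-0.7, -8.6, -0.5]
opening: 0.999
```

Run:
```python
from h import *
o=ctrl.get_obs(); print(o['time_s'],o['eef_pos'],o['eef_rot'],o['wrist_force'])
c=snap('top','top7'); box(c)
s=ctrl.camera('scene')
a=cv2.resize(c['img'][130:270,225:375],None,fx=2.7,fy=2.7); b=cv2.resize(s['img'][110:250,220:370],None,fx=2.6,fy=2.7)
cv2.imwrite('pics/m7.png',np.hstack([a,b])[:,:,::-1])
```

```text
8.575 [ 0.52420271 -0.03788476  0.16531982] [ 1.48086889e-03  7.26786121e-01  6.86862217e-01 -1.88245709e-04] [-0.66283876 -8.58570446 -0.51522268]
jar [277 190  18  18 269] [285.3 198.6] [0.5413 0.0905]
front edge: y at jar x 0.1366 yaw deg -3.89
lid rows 177 231 x range 0.6096 0.458
```

View pics/m7.png

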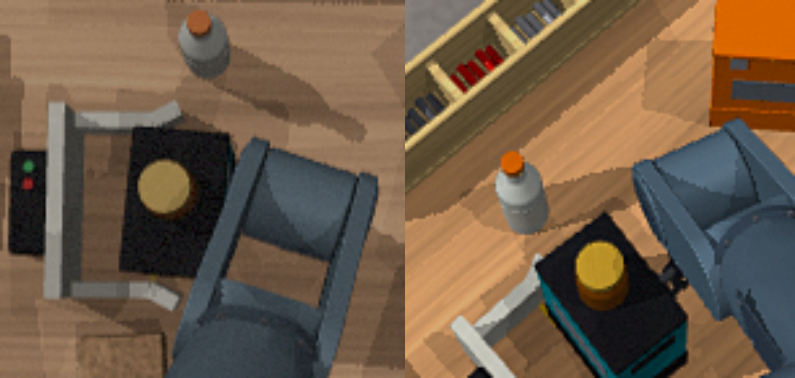

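The box is entering the mouth centred, at yaw -3.9°, with the jar upright at crop (165,187). I finish the turn and go on.

Request:
move_arm --moves '[{"gripper": 100,"x": 0.8,"y": 0.2,"z": 0,"roll": -0.9},{"gripper": 100,"x": 0.8,"y": 0.2,"z": 0,"roll": -0.9},{"gripper": 100,"x": 0.8,"y": 0.2,"z": 0,"roll": -0.9},{"gripper": 100,"x": 0.8,"y": 0.2,"z": 0,"roll": -0.9},{"gripper": 100,"x": 0.8,"y": 0,"z": 0,"roll": 0}]'

```text
time_s: 9.3
eef_pos: [0.5334, 0.0017, 0.1654]
eef_rot: [0.002, 0.705, 0.709, -0.0]
wrist_force: [0.9, -9.2, -0.2]
opening: 1.002
```

Run:
```python
from h import *
o=ctrl.get_obs(); print(o['time_s'],o['eef_pos'],o['eef_rot'],o['wrist_force'])
box(snap('top','top8'))
```

```text
9.3 [0.53335258 0.00173681 0.16535065] [ 1.61933589e-03  7.05087434e-01  7.09118524e-01 -8.21387998e-05] [ 0.87297173 -9.22817724 -0.21393658]
jar [261 189  18  19 274] [269.4 198. ] [0.5421 0.1309]
front edge: y at jar x 0.1772 yaw deg 1.09
lid rows 177 231 x range 0.6087 0.4571
```

Request:
move_arm --moves '[{"gripper": 100,"x": 0.8,"y": 0,"z": 0,"roll": 0},{"gripper": 100,"x": 0.8,"y": 0,"z": 0,"roll": 0},{"gripper": 100,"x": 0.7,"y": 0,"z": 0,"roll": 0},{"gripper": 100,"x": 0.5,"y": 0,"z": 0,"roll": 0},{"gripper": 100,"x": 0.3,"y": 0,"z": 0,"roll": 0}]'

```text
time_s: 9.98
eef_pos: [0.5329, 0.0328, 0.1652]
eef_rot: [0.001, 0.705, 0.709, -0.0]
wrist_force: [-0.1, -9.1, 1.0]
opening: 1.001
```

Request:
move_arm --moves '[{"gripper": 100,"x": 0.2,"y": 0,"z": 0,"roll": 0},{"gripper": 100,"x": 0.2,"y": 0,"z": 0,"roll": 0},{"gripper": 100,"x": 0.2,"y": 0,"z": 0,"roll": 0}]'

```text
time_s: 10.35
eef_pos: [0.5329, 0.0386, 0.1652]
eef_rot: [0.001, 0.705, 0.709, -0.0]
wrist_force: [-1.2, -9.9, 0.9]
opening: 0.998
```

Run:
```python
from h import *
o=ctrl.get_obs(); print(o['time_s'],o['eef_pos'],o['wrist_force'])
box(snap('top','top9'))
```

```text
10.35 [0.53286079 0.03860925 0.16523279] [-1.16783155 -9.86547801  0.89969577]
jar [246 189  18  19 276] [254.7 198. ] [0.5415 0.1684]
front edge: y at jar x 0.219 yaw deg 2.01
lid rows 177 231 x range 0.6079 0.4563
```

Request:
move_arm --moves '[{"gripper": 100,"x": 0.2,"y": 0,"z": 0,"roll": 0},{"gripper": 100,"x": 0.15,"y": 0,"z": 0,"roll": 0}]'

```text
time_s: 10.65
eef_pos: [0.5329, 0.0421, 0.1652]
eef_rot: [0.001, 0.705, 0.709, -0.0]
wrist_force: [0.3, -14.4, -1.5]
opening: 1.002
```

Request:
move_arm --moves '[{"gripper": 100,"x": 0.15,"y": 0,"z": 0,"roll": 0}]'

```text
time_s: 10.78
eef_pos: [0.5333, 0.0427, 0.1654]
eef_rot: [0.002, 0.705, 0.709, -0.001]
wrist_force: [0.9, -20.0, 0.8]
opening: 0.999
```

The force rises 10 → 20 N at the expected end-board position, so I back off and rise.

Request:
move_arm --moves '[{"gripper": 100,"x": -0.5,"y": 0,"z": 0,"roll": 0},{"gripper": 100,"x": -2,"y": 0,"z": 0,"roll": 0},{"gripper": 100,"x": -4,"y": 0,"z": 0,"roll": 0},{"gripper": 100,"x": -3,"y": 0,"z": -3,"roll": 0},{"gripper": 100,"x": 0,"y": 0,"z": -5,"roll": 0}]'

```text
time_s: 11.4
eef_pos: [0.532, -0.0518, 0.2441]
eef_rot: [-0.002, 0.706, 0.708, -0.001]
wrist_force: [1.5, -0.6, -0.3]
opening: 0.998
```

Request:
move_arm --moves '[{"gripper": 100,"x": 0,"y": 0,"z": -6,"roll": 0},{"gripper": 100,"x": 0,"y": 0,"z": -6,"roll": 0},{"gripper": 100,"x": 0,"y": 0,"z": -6,"roll": 0},{"gripper": 100,"x": -5,"y": 0,"z": -3,"roll": 0},{"gripper": 100,"x": 0,"y": 0,"z": 0,"roll": 0}]'

```text
time_s: 12.02
eef_pos: [0.5335, -0.1024, 0.4582]
eef_rot: [0.003, 0.706, 0.708, 0.001]
wrist_force: [-0.5, 0.2, -1.3]
opening: 1.0
```

Run:
```python
from h import *
o=ctrl.get_obs(); print(o['time_s'],o['eef_pos'],o['wrist_force'])
c=snap('top','top10'); box(c); s=snap('scene','sc10')
cv2.imwrite('pics/m10.png',np.hstack([cv2.resize(c['img'][150:260,210:320],None,fx=3.6,fy=3.6),cv2.resize(s['img'][150:310,200:360],(396,396))])[:,:,::-1])
```

```text
12.025 [ 0.53353811 -0.10241547  0.45821036] [-0.52058818  0.1586569  -1.25806182]
jar [245 189  18  19 278] [253.5 197.9] [0.5416 0.1715]
front edge: y at jar x 0.2208 yaw deg 0.38
lid rows 177 231 x range 0.6078 0.4562
```

View pics/m10.png

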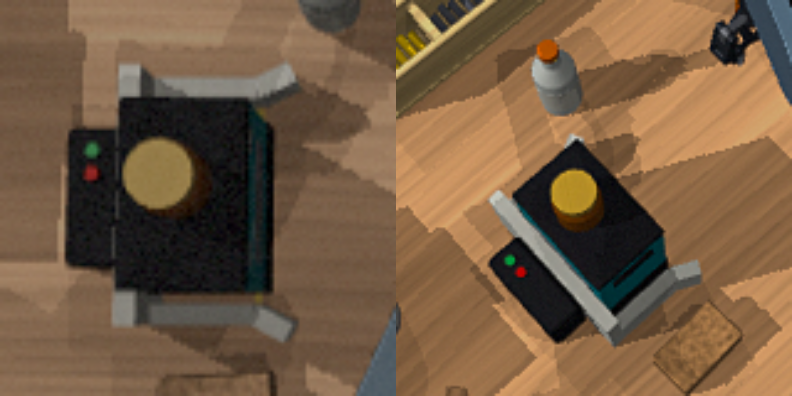

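The box sits in the bay with its lid up to the end board, the jar upright at crop (158,173), and the outer lid edge at crop x≈248. One last numeric check on the outer edge, then I hand in if it is good.

Run:
```python
from h import *
c=load('top10'); im=c['img'].astype(int); r,g,b=im[...,0],im[...,1],im[...,2]
e=[]
for v in range(182,228,3):
    t=[u for u in range(265,292) if b[v,u]-r[v,u]>8]
    if t: e.append((v,t[0],ray(c,t[0]-.5,v,.2)[1],t[-1],ray(c,t[-1]+.5,v,.055)[1]))
e=np.array(e); print(len(e),'outer lid edge y',np.median(e[:,2]).round(4),'band top edge y',np.median(e[:,4]).round(4),'home expects ~0.119')
y=np.median(e[:,2])
ok=0.106<y<0.130
o=ctrl.get_obs(); print(ok,o['time_s'],np.abs(o['dq']).max())
if ok: ctrl.hand_in(); print('handed in')
```

```text
16 outer lid edge y 0.1182 band top edge y 0.119 home expects ~0.119
True 12.125 0.027857035219995347
the job is handed in; nothing more can be done
handed in
```

The battery box is in the charging bay against the end board, and I have handed the job in. It took about 12 s on the robot's clock, and no verdict was reported. I pushed low with the outer knuckle of one open finger, about 60 mm above the bench. I went straight along the box's own y first, then turned it about 9° on the way into the mouth.

| Check | Result |
|---|---|
| Sliding force on the way in | 7–10 N, no sign of rocking |
| Force at the end board | rose to 20 N where expected, then I backed off |
| Outer edge of the box, world y | 0.118–0.119 m, against 0.119 m expected when fully home |
| Squareness | box yaw 0.4°, bay yaw 0.2–0.8° |
| Sideways position | about 7 mm off centre, limit 25 mm |
| Jar | upright on the lid in the last picture |
| Other things on the bench | glue bottle and sanding block look unmoved in the last crop; the rest were not measured again |
| Robot | clear of everything, TCP at 0.46 m height |

- **Early touch:** the knuckle stands about 19 mm farther out than the 57 mm finger back I had planned with. It touched the box lightly (under 5 N) while I was lowering the gripper. I saw it in the force reading, backed off, and confirmed the box had not moved.
- **Disagreeing reading:** one yaw reading just before the end board showed 2.0°. The reading after backing off was 0.4°.

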